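# Line up heat sinks by height for inspection

### The arm

A 6-joint arm with a two-finger parallel gripper is mounted at the origin on the work surface. World frame = base frame: x ahead of the robot, y to its left, z up, the work surface at z = 0. Lengths are in m, angles in rad, forces in N, time in s.
With the tool pointing down it reaches from about 0.25 to 0.775 m from the base axis. Payload 4 kg.
Tool frame: the origin (TCP) lies midway between the tips of the shut fingers; the grasp point (between the pads) lies 19 mm behind it (robot.tcp_to_grasp is the z of the grasp point in the tool frame, in m); z points along the fingers, y is the line along which they close (so a half turn about z gives the same grasp; the last joint's range is limited). The gripper opens to 94 mm and grips with 3 to 60 N. Pads are 16 mm wide; open, the fingers measure 119 mm over their backs; the gripper's body (75 mm by 177 mm) begins 78 mm behind the grasp point.
Start: joints at [1.163, 0.087, 1.371, -0, 1.684, -0.103], TCP at [0.165, 0.525, 0.206] pointing down, gripper open.
Joint ranges: [-3.1, 3.1], [-0.76, 2.03], [0.27, 2.55], [-1.08, 4.22], [0.17, 2.65], [-2.57, 2.57]. Speed limits (rad/s): [2.79, 2.79, 3.14, 3.14, 3.14, 3.14].

### API

Orientations are given as [roll, pitch, yaw] about the fixed x, y, z axes, in that order (R = Rz(yaw) Ry(pitch) Rx(roll)).
In Python, from bench import robot gives the robot as it stands. The module is installed in compiled form; this text tells all that it offers.
- The arm moves only by the tool move_arm, never from a script. Its argument "motion" is one flat list of numbers, 7 for each row, row after row: the turn, a rotation vector about the tool's x, y, z in units of 45 degrees (1.0 is 45 degrees), then the shift along the tool's x, y, z in units of 100 mm (1.0 is 100 mm), then the opening, from 0 (shut) to 1 (fully open). A call has 1 to 12 rows; each row shifts and turns the commanded pose from where the row before left it, along the tool's axes as they then stand; what a row does not reach is not made up. A row lasts 1/12 s, in which the tool goes at most 41.7 mm and 7.16 degrees, less where a joint would pass 70% of its speed; a pose out of reach is approached as far as the arm can. A call with a number of a shift or a turn outside -1 to 1 is refused whole. A call with a gripper value outside its range is refused whole. The fingers move at their own pace and stop on an object; the grip force is fixed at half the most. Time passes only in rows, so rows that do not move let the fingers close. It gives the time, the measured TCP pose, the force, the opening and the grip force at its end, in the units of the state.
- robot.get_obs(): the state, without advancing time (a new reading comes with each control period).
- robot.snapshot(name): name is "scene" or "side" or "wrist"; returns the picture (420x560x3 uint8, red, green, blue); there is no depth.
- robot.get_calibration(name): a dict with "fx", "fy", "cx", "cy" (pixels), "R" (3x3) and "t" (3): a world point X has camera coordinates R X + t. Camera axes: x right, y down, z forward; pixel columns grow to the right and rows downward; lengths in m; the calibration is good to about 2 mm. A picture is of the moment at which its call begins: read the wrist's pose just before it. get_calibration takes no time and is no camera call; for the wrist camera it gives the pose at the moment of the call.
- robot.close_job(): hands the job in; it is judged then, once.
The state is a dict: "time": time; "joint_positions": joint angles; "qvel": joint speeds; "joint_torque": joint torques, N m; "tool_pos": TCP position; "ee_rot": TCP orientation; "wrist_force": force on the tool from outside, world axes, zero at the start; "wrist_torque": the same for the moment, N m; "width": finger opening in m; "finger_force": force on a finger pad.
Only numpy, scipy, OpenCV 4.12 (cv2) and the standard library are available. Lean on these libraries where they do the work, as an engineer would, in place of code of your own. Each camera call takes 0.05 s, during which the arm holds its last target. There are 200 camera calls.

### The job

Line up the four finned heat sinks by height on the four seats of the inspection rail, one standing squarely in the middle of each seat with its fins running along the row: the lowest on the seat next to the dial gauge, then ever taller, the tallest at the far end. Leave the dispenser bottle standing where it is.

Things in the scene. Friction and masses are not known exactly. Their poses are not given: they have to be found in the camera images.
- sink_25: Loose bare-aluminium finned heat sink, the lowest of four, 25 mm high, 40 mm long along its fins (its x axis) and 38 mm wide across them (its y axis), 60 g nominal. It stands on its flat base with its fins upright, at any yaw. The outermost fins' outer faces are flat and make a sound grip over the full height, 38 mm apart. Origin: centre of the underside; z up.
- sink_38: Loose bare-aluminium finned heat sink, the second lowest of four, 38 mm high, 40 mm long along its fins (its x axis) and 38 mm wide across them (its y axis), 85 g nominal. It stands on its flat base with its fins upright, at any yaw. The outermost fins' outer faces are flat and make a sound grip over the full height, 38 mm apart. Origin: centre of the underside; z up.
- sink_51: Loose bare-aluminium finned heat sink, the second tallest of four, 51 mm high, 40 mm long along its fins (its x axis) and 38 mm wide across them (its y axis), 110 g nominal. It stands on its flat base with its fins upright, at any yaw. The outermost fins' outer faces are flat and make a sound grip over the full height, 38 mm apart. Origin: centre of the underside; z up.
- sink_64: Loose bare-aluminium finned heat sink, the tallest of four, 64 mm high, 40 mm long along its fins (its x axis) and 38 mm wide across them (its y axis), 135 g nominal. It stands on its flat base with its fins upright, at any yaw. The outermost fins' outer faces are flat and make a sound grip over the full height, 38 mm apart. Origin: centre of the underside; z up.
- seat_a: Fixed seat, an end one of the four alike in a row (a, b, c, d) on a thin steel rail: a flat black rubber square 52 x 52 mm with a thin white border, no rim, empty at the start. The row runs along its y axis (from d towards a), seats about 84 mm apart. Origin: centre of its underside, 6 mm above the table; its top face is 3 mm above the origin. 
- seat_b: Fixed seat, next to seat_a of the four alike in a row (a, b, c, d) on a thin steel rail: a flat black rubber square 52 x 52 mm with a thin white border, no rim, empty at the start. The row runs along its y axis (from d towards a), seats about 84 mm apart. Origin: centre of its underside, 6 mm above the table; its top face is 3 mm above the origin. 
- seat_c: Fixed seat, next to seat_d of the four alike in a row (a, b, c, d) on a thin steel rail: a flat black rubber square 52 x 52 mm with a thin white border, no rim, empty at the start. The row runs along its y axis (from d towards a), seats about 84 mm apart. Origin: centre of its underside, 6 mm above the table; its top face is 3 mm above the origin. 
- seat_d: Fixed seat, the other end one of the four alike in a row (a, b, c, d) on a thin steel rail: a flat black rubber square 52 x 52 mm with a thin white border, no rim, empty at the start. The row runs along its y axis (from d towards a), seats about 84 mm apart. Origin: centre of its underside, 6 mm above the table; its top face is 3 mm above the origin. 
- gauge: Fixed dial gauge: round black dial 48 mm across with a white face, on a steel post and dark base (56 x 44 mm), 82 mm high in all. It stands on the rail beyond one end of the row, about 92 mm from the centre of seat_a or of seat_d. At the other end is a low block. The rail is 62 x 500 mm, 6 mm high. Origin: centre of its underside, 6 mm above the table.
- bottle: Bystander: loose, clear, capped dispenser bottle 42 mm across and 105 mm high, 160 g, standing among the heat sinks. Leave it alone. Origin: centre of its underside; z up.
There are look-alikes about, which are no part of the job. What is shaped like the sink_64 but yellow is not meant.

How it is judged:
At the end, for the whole second after the job is handed in: From the gauge's end the 25, 38, 51 and 64 mm heat sinks stand on seats one to four: each centre within 12 mm of its seat's, base on the seat within 4 mm, upright within 0.08 rad, fins within 0.2 rad of the row's line, released, at rest (under 20 mm/s) (linear speed of each of sink_25, sink_38, sink_51, sink_64 below 0.02 m/s and angle between each of sink_25, sink_38, sink_51, sink_64's own z axis and vertical below 0.08 rad and ((horizontal distance between gauge and seat_a below 0.14 m and horizontal distance between sink_25 and seat_a below 0.012 m and z of sink_25 in the frame of seat_a between -0.001 and 0.007 m and angle between the x axis of sink_25 and the y axis of seat_a, either way round below 0.2 rad and horizontal distance between sink_38 and seat_b below 0.012 m and z of sink_38 in the frame of seat_b between -0.001 and 0.007 m and angle between the x axis of sink_38 and the y axis of seat_b, either way round below 0.2 rad and horizontal distance between sink_51 and seat_c below 0.012 m and z of sink_51 in the frame of seat_c between -0.001 and 0.007 m and angle between the x axis of sink_51 and the y axis of seat_c, either way round below 0.2 rad and horizontal distance between sink_64 and seat_d below 0.012 m and z of sink_64 in the frame of seat_d between -0.001 and 0.007 m and angle between the x axis of sink_64 and the y axis of seat_d, either way round below 0.2 rad) or (horizontal distance between gauge and seat_d below 0.14 m and horizontal distance between sink_25 and seat_d below 0.012 m and z of sink_25 in the frame of seat_d between -0.001 and 0.007 m and angle between the x axis of sink_25 and the y axis of seat_d, either way round below 0.2 rad and horizontal distance between sink_38 and seat_c below 0.012 m and z of sink_38 in the frame of seat_c between -0.001 and 0.007 m and angle between the x axis of sink_38 and the y axis of seat_c, either way round below 0.2 rad and horizontal distance between sink_51 and seat_b below 0.012 m and z of sink_51 in the frame of seat_b between -0.001 and 0.007 m and angle between the x axis of sink_51 and the y axis of seat_b, either way round below 0.2 rad and horizontal distance between sink_64 and seat_a below 0.012 m and z of sink_64 in the frame of seat_a between -0.001 and 0.007 m and angle between the x axis of sink_64 and the y axis of seat_a, either way round below 0.2 rad))); the robot touches nothing.
It fails at once if the dispenser bottle is moved by more than 20 mm or tipped (distance of bottle from where it was at the start of the episode above 0.02 m or angle between bottle's own z axis and vertical above 0.35 rad).
It also fails if it takes over 96 s, if anything falls off the work surface, if the arm or the gripper's body presses on something with over 40 N, if the wrist force passes 120 N, or if a joint passes its speed limit or range.

## Working session

There is one attempt and no reset: what is moved stays moved. The work goes in short steps, Python scripts to look and compute and a tool call to move; the robot and the scene stay as the last step left them, time stands still between calls to the robot, and variables do not carry over. Pictures are saved under pics/ and viewed, at most 14 in all, crops included, and the job is handed in when it is done.

Besides the shell and the picture viewer there is one more tool, called after ">>>" as name(argument=value, ...) on one line, values as JSON. move_arm: Moves the arm, as the interface text tells. Shifts and turns lie within -1 to 1; 1 stands for 100 mm of shift or 45 degrees of turn. Its arguments: {"type":"object","properties":{"motion":{"type":"array","items":{"type":"number"}}},"required":["motion"]}

```bash
mkdir -p pics; python3 - <<'E'
from bench import robot
import cv2,numpy as np
for n in ("scene","side","wrist"):
    c=robot.get_calibration(n); im=robot.snapshot(n); cv2.imwrite(f"pics/{n}0.png",im[:,:,::-1])
    print(n,c["fx"],c["fy"],c["cx"],c["cy"],np.round(-np.array(c["R"]).T@c["t"],3),np.round(c["R"],2).tolist())
o=robot.get_obs(); print(o["time"],o["tool_pos"],o["ee_rot"],o["width"],robot.tcp_to_grasp)
E
```

```text
scene 525.8361998970576 525.8361998970576 278.766572129572 204.2347028305117 [ 1.321 -0.039  0.915] [[0.05, 1.0, 0.02], [0.73, -0.03, -0.68], [-0.68, 0.05, -0.73]]
side 399.4528341307216 399.4528341307216 267.5426583126051 208.39358876212242 [ 0.408 -0.56   0.664] [[0.98, -0.19, 0.01], [-0.13, -0.71, -0.69], [0.14, 0.68, -0.72]]
wrist 312.0961520991417 312.0961520991417 279.64599786755025 214.44178673176623 [0.092 0.547 0.383] [[0.3, 0.95, -0.0], [0.92, -0.29, 0.26], [0.25, -0.08, -0.97]]
0.15 [0.16490299 0.52427064 0.20459088] [-3.13992307e+00 -1.52272257e-04  2.83677663e+00] 0.09389463225668841 -0.0188
```

View pics/scene0.png

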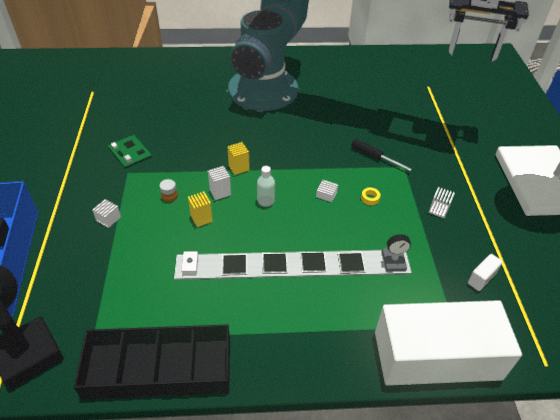

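View pics/side0.png

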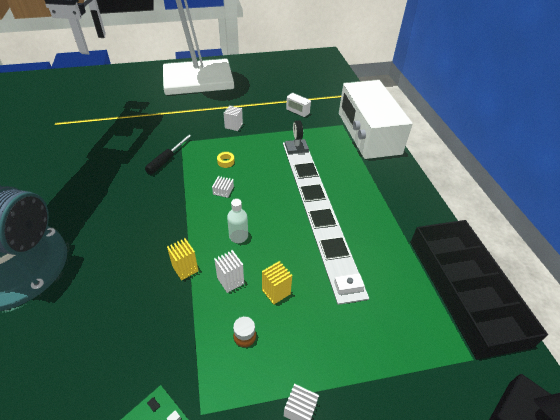

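View pics/wrist0.png

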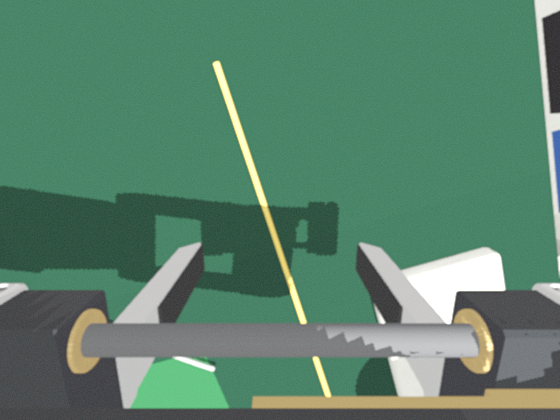

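Scene view, possible heat sinks:
- Bare metal: (107,213), (219,183), (327,190) and (441,202).
- Yellow look-alikes, not meant: (238,157) and (200,209).
- Other white or grey things: the carton at (486,272), the jar at (168,190), the low block at (190,262) and the gauge base at (396,262).

The gauge is at the right (+y) end of the rail. In the side view the bare sinks are at (301,403), (229,270), (223,187) and (233,118). I'll check them in one close mosaic.

```bash
cat > h.py <<'E'
import numpy as np, cv2
from bench import robot
def cal(n):
    c=robot.get_calibration(n); return c["fx"],c["fy"],c["cx"],c["cy"],np.array(c["R"]),np.array(c["t"])
def ray(c,uv):
    fx,fy,cx,cy,R,t=c; d=R.T@np.array([(uv[0]-cx)/fx,(uv[1]-cy)/fy,1]); return -R.T@t,d/np.linalg.norm(d)
def plane(c,uv,z):
    o,d=ray(c,uv); return o+d*(z-o[2])/d[2]
def tri(c1,a,c2,b):
    o1,d1=ray(c1,a);o2,d2=ray(c2,b)
    s=np.linalg.lstsq(np.c_[d1,-d2],o2-o1,rcond=None)[0]
    p,q=o1+s[0]*d1,o2+s[1]*d2; return (p+q)/2,np.linalg.norm(p-q)
def proj(c,X):
    fx,fy,cx,cy,R,t=c; p=R@np.asarray(X)+t; return np.array([fx*p[0]/p[2]+cx,fy*p[1]/p[2]+cy])
E
python3 - <<'E'
from h import *
A=dict(scene=[(107,213),(219,183),(327,190),(441,202)],side=[(301,395),(229,270),(223,187),(233,118)])
rows=[]
for n,l in A.items():
    im=cv2.imread(f"pics/{n}0.png"); r=[]
    for u,v in l:
        c=cv2.resize(im[v-25:v+25,u-25:u+25],(200,200),interpolation=cv2.INTER_CUBIC)
        for k in range(0,50,10):
            cv2.line(c,(k*4,0),(k*4,5),(0,0,255),1);cv2.line(c,(0,k*4),(5,k*4),(0,0,255),1)
        r.append(c)
    rows.append(np.hstack(r))
cv2.imwrite("pics/mos.png",np.vstack(rows))
s,d=cal("scene"),cal("side")
for a,b in zip(*A.values()): print(np.round(tri(s,a,d,b)[0],3),np.round(plane(s,a,.02),3))
E
```

```text
[ 0.507 -0.363  0.027] [ 0.504 -0.37   0.02 ]
[ 0.426 -0.116  0.033] [ 0.416 -0.118  0.02 ]
[0.441 0.141 0.012] [0.448 0.139 0.02 ]
[0.501 0.402 0.026] [0.496 0.404 0.02 ]
```

View pics/mos.png

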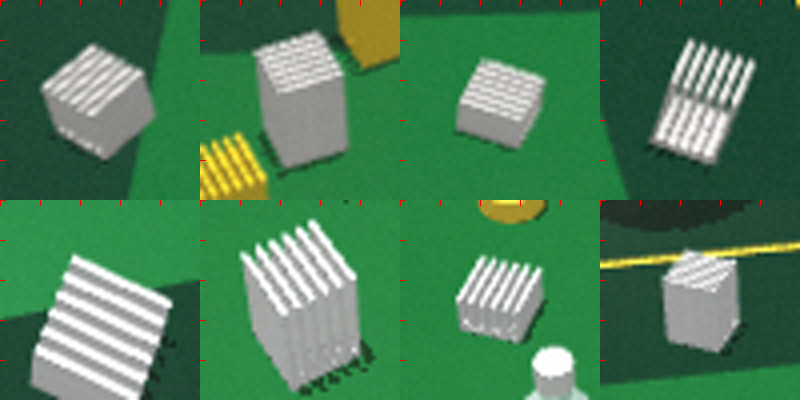

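The four bare pieces all stand upright: (107,213) and (441,202) are middling, (219,183) is the tallest and (327,190) the lowest. Next I triangulate the top-face corners for height, position and yaw, and find the seats by mask.

```bash
python3 - <<'E'
from h import *
s,d=cal("scene"),cal("side")
T={'L':([(42,85),(92,45),(143,72),(97,115)],(82,188),[(33,150),(72,57),(172,102),(138,195)],(276,370)),
'M':([(53,52),(120,32),(145,70),(78,92)],(194,158),[(40,55),(113,20),(155,78),(85,115)],(204,245)),
'R':([(85,58),(145,77),(125,118),(60,97)],(302,165),[(80,57),(143,65),(122,112),(60,95)],(198,162)),
'RR':([(90,38),(155,60),(130,107),(70,88)],(416,177),[(90,52),(138,62),(110,92),(65,80)],(208,93))}
for k,(a,oa,b,ob) in T.items():
    a=np.array(a)/4+oa; b=np.array(b)/4+ob
    c,e=tri(s,a.mean(0),d,b.mean(0))
    P=np.array([plane(s,p,c[2])[:2] for p in a]);E=np.diff(np.r_[P,P[:1]],axis=0)
    print(k,np.round(c,4),round(e,4),'len',np.round(np.linalg.norm(E,axis=1)*1e3),'ang',np.round(np.degrees(np.arctan2(E[:,1],E[:,0]))%180))
for n,c,box in(("scene",s,(170,240,415,282)),("side",d,(285,150,370,300))):
    im=cv2.imread(f"pics/{n}0.png");u0,v0,u1,v1=box
    m=(im[v0:v1,u0:u1].max(2)<60).astype(np.uint8)
    for st,ce in list(zip(*[cv2.connectedComponentsWithStats(m)[i] for i in(2,3)]))[1:]:
        if st[4]>80:
            p=ce+[u0,v0]; print(n,np.round(p,1),st[4],np.round(plane(c,p,.009),4))
for nm,a,b in(("bottle",(266,204),(239,240)),("bcap",(265,170),(237,204)),("y1",(239,157),(182,258)),("y2",(201,209),(277,283))):
    print(nm,np.round(tri(s,a,d,b)[0],3))
E
```

```text
L [ 0.5023 -0.3705  0.0354] 0.0008 len [38. 39. 38. 42.] ang [143.  55. 147.  55.]
M [ 0.4259 -0.1162  0.0618] 0.0001 len [42. 36. 42. 37.] ang [112.  25. 114.  25.]
R [0.4429 0.1416 0.0249] 0.001 len [39. 37. 41. 37.] ang [ 63. 154.  63. 150.]
RR [0.5024 0.4016 0.0491] 0.0002 len [38. 44. 34. 45.] ang [ 60. 146.  62. 151.]
side [306.2 168.9] 158 [0.6541 0.1715 0.009 ]
side [312.6 191.7] 176 [0.6479 0.0886 0.009 ]
side [322.6 217.2] 150 [0.648  0.0054 0.009 ]
bottle [ 0.458 -0.007 -0.013]
bcap [ 0.458 -0.009  0.1  ]
y1 [ 0.339 -0.07   0.034]
y2 [ 0.509 -0.157  0.03 ]
```

Heights come out as 38 (L), 64 (M), 25 (R) and 51 (RR). Fin yaws are about 145°, 113°, 63° and 148°. Now a better seat mask from two views, plus the transform from tool to camera.

```bash
python3 - <<'E'
from h import *
from scipy.spatial.transform import Rotation as Ro
s,d=cal("scene"),cal("side"); C={}
for n,c,box in(("scene",s,(170,240,375,285)),("side",d,(285,150,370,300))):
    im=cv2.imread(f"pics/{n}0.png").astype(int);u0,v0,u1,v1=box;w=im[v0:v1,u0:u1]
    m=((w.max(2)<95)&(w[:,:,1]-w[:,:,2]<28)).astype(np.uint8); m=cv2.morphologyEx(m,cv2.MORPH_OPEN,np.ones((3,3)))
    cs=[x for x in cv2.findContours(m,cv2.RETR_EXTERNAL,cv2.CHAIN_APPROX_NONE)[0] if 100<cv2.contourArea(x)]
    C[n]=[]
    for x in cs:
        r=cv2.moments(x); C[n].append(np.array([r['m10']/r['m00']+u0,r['m01']/r['m00']+v0])); print(n,C[n][-1].round(1),cv2.contourArea(x),plane(c,C[n][-1],.009).round(4))
for a in C["scene"]:
    for b in C["side"]:
        p,e=tri(s,a,d,b)
        if e<.006 and abs(p[2])<.05: print(p.round(4),round(e,4))
o=robot.get_obs();R=Ro.from_euler('xyz',o["ee_rot"]).as_matrix();f=cal("wrist")
print("cam in tool",(R.T@(-f[4].T@f[5]-o["tool_pos"])).round(4),"R cam->tool",(R.T@f[4].T).round(3).tolist(), R.round(3).tolist())
E
```

```text
scene [234.  263.7] 324.0 [ 0.6491 -0.0816  0.009 ]
scene [351.2 261.9] 317.5 [0.654  0.1687 0.009 ]
scene [274.4 262. ] 330.0 [0.6481 0.0043 0.009 ]
scene [313.2 261. ] 325.0 [0.6486 0.0874 0.009 ]
side [334.3 247.3] 354.5 [ 0.6479 -0.0809  0.009 ]
side [322.3 217.4] 289.5 [0.6472 0.0051 0.009 ]
side [312.4 191.9] 237.0 [0.6474 0.0879 0.009 ]
side [305.8 169.4] 195.0 [0.6525 0.1698 0.009 ]
[ 0.6483 -0.0812  0.0086] 0.0012
[0.653  0.1694 0.0085] 0.0015
[0.6475 0.0047 0.0087] 0.001
[0.6477 0.0879 0.0085] 0.001
cam in tool [ 7.610e-02  1.000e-04 -1.785e-01] R cam->tool [[-0.001, -0.966, -0.258], [1.0, -0.001, 0.0], [-0.001, -0.258, 0.966]] [[-0.954, 0.3, -0.001], [0.3, 0.954, -0.002], [0.0, -0.002, -1.0]]
```

Seat tops triangulate to z≈8.6 mm (9 expected), with centres near y=+0.169 (gauge), +0.088, +0.005 and −0.081 at x≈0.65. I go first to the 51 mm sink at (0.502, 0.402), turning by −14.5°.

>>> move_arm(motion=[0, 0, 0.107, 0, 0, 0, 1, 0, 0, 0.107, 0, 0, 0, 1, 0, 0, 0.107, 0, 0, 0, 1, 0, 0, 0, -0.39, 0.0825, 0.03, 1, 0, 0, 0, -0.39, 0.0825, 0.03, 1, 0, 0, 0, -0.39, 0.0825, 0.03, 1, 0, 0, 0, -0.39, 0.0825, 0.03, 1, 0, 0, 0, -0.39, 0.0825, 0.03, 1, 0, 0, 0, -0.39, 0.0825, 0.03, 1, 0, 0, 0, -0.39, 0.0825, 0.03, 1, 0, 0, 0, -0.39, 0.0825, 0.03, 1, 0, 0, 0, -0.39, 0.0825, 0.03, 1])

```text
time: 1.15
tool_pos: [0.5038, 0.401, 0.1779]
ee_rot: [-3.141, -0.0, 2.585]
wrist_force: [-0.3, 0.2, 1.0]
width: 0.0938
finger_force: 0.0
```

```bash
cat >> h.py <<'E'
def look(tag):
    "picture, camera and state, saved together"
    o=robot.get_obs(); c=cal("wrist"); im=robot.snapshot("wrist")[:,:,::-1].copy(); cv2.imwrite(f"pics/{tag}.png",im); return im,c,o
def top(im,c,X,h,rad=60):
    "bright grey blob about the projection of X, rectangle seen on plane z=h"
    u,v=proj(c,[X[0],X[1],h]).astype(int); w=im.astype(int)
    m=((w.min(2)>135)&(w.max(2)-w.min(2)<40)).astype(np.uint8)
    k=np.zeros_like(m); cv2.circle(k,(int(u),int(v)),rad,1,-1); m=cv2.morphologyEx(m*k,cv2.MORPH_CLOSE,np.ones((7,7)))
    m=cv2.morphologyEx(m,cv2.MORPH_OPEN,np.ones((5,5)))
    q=max(cv2.findContours(m,cv2.RETR_EXTERNAL,cv2.CHAIN_APPROX_NONE)[0],key=cv2.contourArea)[:,0].astype(float)
    P=np.array([plane(c,p,h)[:2] for p in q]); (cx,cy),wh,a=cv2.minAreaRect((P*1000).astype(np.float32))
    return np.array([cx,cy])/1000,np.array(wh),a,q.mean(0)
E
python3 - <<'E'
from h import *
im,c,o=look("w1"); print(top(im,c,(.5024,.4016),.051), proj(c,(.5024,.4016,.051)))
E
```

```text
(array([0.49651245, 0.40361493]), array([40.2857399, 48.2073288]), 58.04035949707031, array([278.23602484, 202.19254658])) [279.50654735 207.84472822]
```

View pics/w1.png

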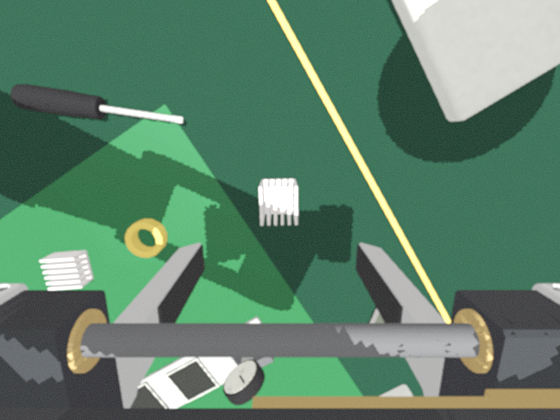

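The wrist view shows the sink at (279,203), squarely between the fingers with its fins along tool x. The measured width, 40 mm at the 51 mm plane, and the yaw of 148° agree with the earlier figures. I descend and grip.

>>> move_arm(motion=[0, 0, 0, 0.03, -0.01, 0.27, 1, 0, 0, 0, 0, 0, 0.27, 1, 0, 0, 0, 0, 0, 0.27, 1, 0, 0, 0, 0, 0, 0.27, 1, 0, 0, 0, 0, 0, 0.27, 1, 0, 0, 0, 0, 0, 0.27, 1, 0, 0, 0, 0, 0, 0, 0, 0, 0, 0, 0, 0, 0, 0, 0, 0, 0, 0, 0, 0, 0, 0, 0, 0, 0, 0, 0, 0, 0, 0, 0, 0, 0, 0, 0, 0, 0, 0, 0, 0, 0, 0])

```text
time: 2.2
tool_pos: [0.5003, 0.4037, 0.0187]
ee_rot: [3.138, 0.001, 2.585]
wrist_force: [-0.1, -0.0, -0.0]
width: 0.0573
finger_force: 0.0
```

>>> move_arm(motion=[0, 0, 0, 0, 0, 0, 0, 0, 0, 0, 0, 0, 0, 0, 0, 0, 0, 0, 0, 0, 0, 0, 0, 0, 0, 0, 0, 0, 0, 0, 0, 0, 0, 0, 0, 0, 0, 0, 0, 0, 0, 0])

```text
time: 2.7
tool_pos: [0.4993, 0.4029, 0.0169]
ee_rot: [3.141, 0.0, 2.585]
wrist_force: [-0.4, -1.3, 2.7]
width: 0.0379
finger_force: 30.0
```

Gripped at 37.9 mm. Lift and turn to yaw 90°.

>>> move_arm(motion=[0, 0, 0, 0, 0, -0.4, 0, 0, 0, 0, 0, 0, -0.4, 0, 0, 0, 0, 0, 0, -0.4, 0, 0, 0, 0.1434, 0, 0, 0, 0, 0, 0, 0.1434, 0, 0, 0, 0, 0, 0, 0.1434, 0, 0, 0, 0, 0, 0, 0.1434, 0, 0, 0, 0, 0, 0, 0.1434, 0, 0, 0, 0, 0, 0, 0.1434, 0, 0, 0, 0, 0, 0, 0.1434, 0, 0, 0, 0, 0, 0, 0.1434, 0, 0, 0, 0, 0, 0, 0.1434, 0, 0, 0, 0])

```text
time: 3.7
tool_pos: [0.4989, 0.4027, 0.1354]
ee_rot: [-3.14, 0.001, 1.565]
wrist_force: [0.3, 0.7, -2.9]
width: 0.0379
finger_force: 30.0
```

>>> move_arm(motion=[0, 0, 0, -0.396, 0.149, 0, 0, 0, 0, 0, -0.396, 0.149, 0, 0, 0, 0, 0, -0.396, 0.149, 0, 0, 0, 0, 0, -0.396, 0.149, 0, 0, 0, 0, 0, -0.396, 0.149, 0, 0, 0, 0, 0, -0.396, 0.149, 0, 0, 0, 0, 0, -0.396, 0.149, 0, 0, 0, 0, 0, -0.396, 0.149, 0, 0, 0, 0, 0, -0.396, 0.149, 0, 0, 0, 0, 0, -0.396, 0.149, 0, 0, 0, 0, 0, 0, 0, 0, 0])

```text
time: 4.62
tool_pos: [0.6476, 0.0046, 0.1349]
ee_rot: [-3.141, 0.005, 1.562]
wrist_force: [-0.3, 0.9, -1.7]
width: 0.0376
finger_force: 30.0
```

```bash
python3 - <<'E'
from h import *
im,c,o=look("w2"); print(o["tool_pos"],o["ee_rot"])
m=((im.max(2)<95)).astype(np.uint8)
for q in cv2.findContours(m,cv2.RETR_EXTERNAL,cv2.CHAIN_APPROX_NONE)[0]:
    if cv2.contourArea(q)<600: continue
    P=np.array([plane(c,p,.009)[:2]*1000 for p in q[:,0]],np.float32); (a,b),wh,t=cv2.minAreaRect(P)
    print(q[:,0].mean(0).round(),np.round([a,b,*wh,t],1))
E
```

```text
[0.6475798  0.00457885 0.13490928] [-3.14136331  0.00461487  1.56243616]
[285. 370.] [ 644.3 -171.4  181.7  686.9   89.5]
[279. 321.] [ 644.5 -103.6   86.1  177.9   89.5]
[280. 203.] [646.5   9.8  36.9  46.7  89.5]
[279. 121.] [646.9  87.3  44.8  45.3  89.5]
[518.   4.] [850.1 182.    6.7  73.6  89.5]
[284.  26.] [651.9 166.8  41.   45.5  89.5]
```

View pics/w2.png

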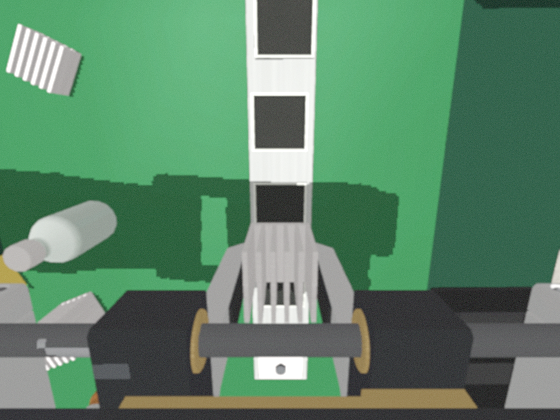

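The wrist view confirms the seats: black squares at (279,121) for seat 2, (280,203) for the target and (284,26) for the gauge seat. Their positions are (0.647, 0.087), (0.6465, ~0.005) and (0.652, 0.167). The sink is held straight. I lower it now.

>>> move_arm(motion=[0, 0, 0, 0.02, 0, 0.25, 0, 0, 0, 0, 0, 0, 0.25, 0, 0, 0, 0, 0, 0, 0.25, 0, 0, 0, 0, 0, 0, 0.25, 0, 0, 0, 0, 0, 0, 0.085, 0, 0, 0, 0, 0, 0, 0, 0, 0, 0, 0, 0, 0, 0, 0, 0, 0, 0, 0, 0, 0, 0])

```text
time: 5.33
tool_pos: [0.6461, 0.0158, 0.0283]
ee_rot: [3.141, -0.0, 1.572]
wrist_force: [-0.0, -0.6, -0.9]
width: 0.0375
finger_force: 30.0
```

>>> move_arm(motion=[0, 0, 0, 0, 0, 0, 0, 0, 0, 0, 0, 0, 0, 0, 0, 0, 0, 0, 0, 0, 0])

```text
time: 5.58
tool_pos: [0.6462, 0.0151, 0.0283]
ee_rot: [3.141, -0.0, 1.571]
wrist_force: [-1.4, -0.7, -1.5]
width: 0.0378
finger_force: 30.0
```

>>> move_arm(motion=[0, 0, 0, -0.085, 0.005, 0, 0, 0, 0, 0, 0, 0, 0, 0, 0, 0, 0, 0, 0, 0, 0, 0, 0, 0, 0, 0, 0.02, 0, 0, 0, 0, 0, 0, 0, 0, 0, 0, 0, 0, 0, 0, 0])

```text
time: 6.08
tool_pos: [0.6463, 0.0065, 0.0257]
ee_rot: [-3.141, -0.0, 1.571]
wrist_force: [0.4, 0.6, -1.9]
width: 0.0378
finger_force: 30.0
```

>>> move_arm(motion=[0, 0, 0, 0, 0, 0, 0.8, 0, 0, 0, 0, 0, 0, 0.8, 0, 0, 0, 0, 0, 0, 0.8, 0, 0, 0, 0, 0, 0, 0.8, 0, 0, 0, 0, 0, 0, 0.8, 0, 0, 0, 0, 0, 0, 0.8, 0, 0, 0, 0, 0, -0.35, 0.8, 0, 0, 0, 0, 0, -0.35, 0.8, 0, 0, 0, 0, 0, -0.35, 0.8, 0, 0, 0, 0, 0, -0.35, 0.8, 0, 0, 0, 0, 0, 0, 0.8, 0, 0, 0, 0, 0, 0, 0.8])

```text
time: 7.08
tool_pos: [0.6484, 0.0063, 0.1701]
ee_rot: [3.134, 0.0, 1.571]
wrist_force: [-0.3, 0.1, -1.0]
width: 0.0749
finger_force: 0.0
```

>>> move_arm(motion=[0, 0, 0.15, 0, 0, 0, 0.8, 0, 0, 0.15, 0, 0, 0, 0.8, 0, 0, 0.15, 0, 0, 0, 0.8, 0, 0, 0.15, 0, 0, 0, 0.8, 0, 0, 0, 0.04, -0.346, 0, 0.8, 0, 0, 0, 0.04, -0.346, 0, 0.8, 0, 0, 0, 0.04, -0.346, 0, 0.8, 0, 0, 0, 0.04, -0.346, 0, 0.8, 0, 0, 0, 0.04, -0.346, 0, 0.8, 0, 0, 0, 0.04, -0.346, 0, 0.8, 0, 0, 0, 0.04, -0.346, 0, 0.8, 0, 0, 0, 0, 0, 0, 0.8])

```text
time: 8.08
tool_pos: [0.438, 0.1438, 0.164]
ee_rot: [-3.136, 0.002, 1.104]
wrist_force: [0.4, -0.4, 1.1]
width: 0.0751
finger_force: 0.0
```

```bash
python3 - <<'E'
from h import *
im,c,o=look("w3"); print(o["tool_pos"],o["ee_rot"]); print(top(im,c,(.4429,.1416),.025), proj(c,(.4429,.1416,.025)))
E
```

```text
[0.43802879 0.14377699 0.16402604] [-3.13595029e+00  1.51893021e-03  1.10432692e+00]
(array([0.44139349, 0.14252089]), array([41.83943176, 37.49600983]), 63.342681884765625, array([285.06944444, 204.77083333])) [286.72891118 204.95484761]
```

View pics/w3.png

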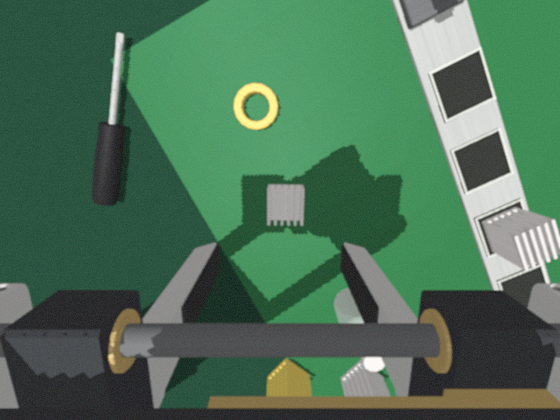

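The view shows the low sink at (285,205), centred between the fingers and straight (63.3°). The placed 51 stands upright on its seat at (525,235).

>>> move_arm(motion=[0, 0, 0, 0, 0.036, 0.25, 0.8, 0, 0, 0, 0, 0, 0.26, 0.8, 0, 0, 0, 0, 0, 0.26, 0.8, 0, 0, 0, 0, 0, 0.26, 0.8, 0, 0, 0, 0, 0, 0.26, 0.8, 0, 0, 0, 0, 0, 0.26, 0.8, 0, 0, 0, 0, 0, 0, 0.8, 0, 0, 0, 0, 0, 0, 0.8, 0, 0, 0, 0, 0, 0, 0.8])

```text
time: 8.88
tool_pos: [0.4476, 0.1394, 0.0116]
ee_rot: [3.141, -0.0, 1.099]
wrist_force: [0.1, 0.1, -0.0]
width: 0.0752
finger_force: 0.0
```

>>> move_arm(motion=[0, 0, 0, -0.005, -0.068, 0, 0.8, 0, 0, 0, 0, 0, 0.07, 0.8, 0, 0, 0, 0, 0, 0, 0.8, 0, 0, 0, 0, 0, 0, 0, 0, 0, 0, 0, 0, 0, 0, 0, 0, 0, 0, 0, 0, 0, 0, 0, 0, 0, 0, 0, 0, 0, 0, 0, 0, 0, 0, 0, 0, 0, 0, 0, 0, 0, 0, 0, 0, 0, 0, 0, 0, 0, 0, 0, 0, 0, 0, 0, 0, 0, 0, 0, 0, 0, 0, 0])

```text
time: 9.88
tool_pos: [0.4405, 0.1423, 0.0041]
ee_rot: [3.141, -0.0, 1.1]
wrist_force: [0.2, 0.0, 0.2]
width: 0.0382
finger_force: 30.0
```

>>> move_arm(motion=[0, 0, 0, 0, 0, -0.35, 0, 0, 0, 0, 0, 0, -0.4, 0, 0, 0, 0, 0, 0, -0.4, 0, 0, 0, -0.15, 0, 0, -0.15, 0, 0, 0, -0.15, 0, 0, 0, 0, 0, 0, -0.15, 0, 0, 0, 0, 0, 0, -0.15, 0, 0, 0, 0])

```text
time: 10.47
tool_pos: [0.4404, 0.1424, 0.1345]
ee_rot: [3.141, -0.0, 1.577]
wrist_force: [-0.0, 0.7, -0.9]
width: 0.0377
finger_force: 30.0
```

>>> move_arm(motion=[0, 0, 0, 0.044, 0.353, 0, 0, 0, 0, 0, 0.044, 0.353, 0, 0, 0, 0, 0, 0.044, 0.353, 0, 0, 0, 0, 0, 0.044, 0.353, 0, 0, 0, 0, 0, 0.044, 0.353, 0, 0, 0, 0, 0, 0.044, 0.353, 0, 0, 0, 0, 0, 0, 0, 0, 0, 0, 0, 0, 0, 0, 0, 0, 0, 0, 0, 0, 0, 0, 0])

```text
time: 11.22
tool_pos: [0.6513, 0.1687, 0.1331]
ee_rot: [-3.139, 0.0, 1.571]
wrist_force: [-0.5, -0.1, -0.5]
width: 0.0378
finger_force: 30.0
```

Lower to TCP z≈0.0135, with settling.

>>> move_arm(motion=[0, 0, 0, 0, 0.008, 0.25, 0, 0, 0, 0, 0, 0, 0.25, 0, 0, 0, 0, 0, 0, 0.25, 0, 0, 0, 0, 0, 0, 0.25, 0, 0, 0, 0, 0, 0, 0.15, 0, 0, 0, 0, 0, 0, 0, 0, 0, 0, 0, 0, 0, 0, 0, 0, 0, 0, 0, 0, 0, 0])

```text
time: 11.88
tool_pos: [0.6535, 0.1691, 0.0217]
ee_rot: [3.138, -0.001, 1.571]
wrist_force: [0.2, 0.3, 0.2]
width: 0.0375
finger_force: 30.0
```

>>> move_arm(motion=[0, 0, 0, 0, -0.01, 0.04, 0, 0, 0, 0, 0, 0, 0.04, 0, 0, 0, 0, 0, 0, 0, 0, 0, 0, 0, 0, 0, 0, 0, 0, 0, 0, 0, 0, 0, 0])

```text
time: 12.3
tool_pos: [0.6533, 0.1691, 0.013]
ee_rot: [3.138, -0.001, 1.571]
wrist_force: [-0.5, 0.6, 5.2]
width: 0.0375
finger_force: 30.0
```

>>> move_arm(motion=[0, 0, 0, 0, 0, 0, 0.8, 0, 0, 0, 0, 0, 0, 0.8, 0, 0, 0, 0, 0, 0, 0.8, 0, 0, 0, 0, 0, 0, 0.8, 0, 0, 0, 0, 0, 0, 0.8, 0, 0, 0, 0, 0, 0, 0.8, 0, 0, 0, 0, 0, -0.38, 0.8, 0, 0, 0, 0, 0, -0.38, 0.8, 0, 0, 0, 0, 0, -0.38, 0.8, 0, 0, 0, 0, 0, -0.38, 0.8, 0, 0, 0, 0, 0, 0, 0.8])

```text
time: 13.22
tool_pos: [0.6562, 0.1696, 0.1744]
ee_rot: [3.124, -0.003, 1.571]
wrist_force: [0.1, 0.7, 2.1]
width: 0.0751
finger_force: 0.0
```

>>> move_arm(motion=[0, 0, 0, -0.386, -0.108, 0, 0.8, 0, 0, 0, -0.386, -0.108, 0, 0.8, 0, 0, 0, -0.386, -0.108, 0, 0.8, 0, 0, 0, -0.386, -0.108, 0, 0.8, 0, 0, 0, -0.386, -0.108, 0, 0.8, 0, 0, 0, -0.386, -0.108, 0, 0.8, 0, 0, 0, -0.386, -0.108, 0, 0.8, 0, 0, 0, -0.386, -0.108, 0, 0.8, 0, 0, 0, -0.386, -0.108, 0, 0.8, 0, 0, 0, -0.386, -0.108, 0, 0.8, 0, 0, 0, -0.386, -0.108, 0, 0.8, 0, 0, 0, -0.386, -0.108, 0, 0.8])

```text
time: 14.22
tool_pos: [0.5215, -0.2962, 0.1629]
ee_rot: [3.141, -0.0, 1.571]
wrist_force: [0.8, -0.8, -0.7]
width: 0.0752
finger_force: 0.0
```

>>> move_arm(motion=[0, 0, 0, -0.386, -0.108, 0, 0.8, 0, 0, 0, -0.386, -0.108, 0, 0.8, 0, 0, -0.136, 0, 0, 0, 0.8, 0, 0, -0.136, 0, 0, 0, 0.8, 0, 0, -0.136, 0, 0, 0, 0.8, 0, 0, -0.136, 0, 0, 0, 0.8, 0, 0, -0.136, 0, 0, 0, 0.8, 0, 0, -0.136, 0, 0, 0, 0.8, 0, 0, -0.136, 0, 0, 0, 0.8, 0, 0, -0.136, 0, 0, 0, 0.8, 0, 0, -0.136, 0, 0, 0, 0.8, 0, 0, 0, 0, 0, 0, 0.8])

```text
time: 15.22
tool_pos: [0.5008, -0.3716, 0.1626]
ee_rot: [3.141, -0.0, 2.534]
wrist_force: [0.1, -0.4, 0.8]
width: 0.0751
finger_force: 0.0
```

```bash
python3 - <<'E'
from h import *
im,c,o=look("w4"); print(o["tool_pos"],o["ee_rot"]); print(top(im,c,(.5023,-.3705),.038), proj(c,(.5023,-.3705,.038)))
E
```

```text
[ 0.50077683 -0.37163236  0.1626009 ] [ 3.14148371e+00 -3.07775139e-04  2.53402519e+00]
(array([ 0.49817191, -0.3683822 ]), array([40.04584503, 46.12880707]), 55.136146545410156, array([280.60759494, 205.70886076])) [281.53597446 210.39554589]
```

View pics/w4.png

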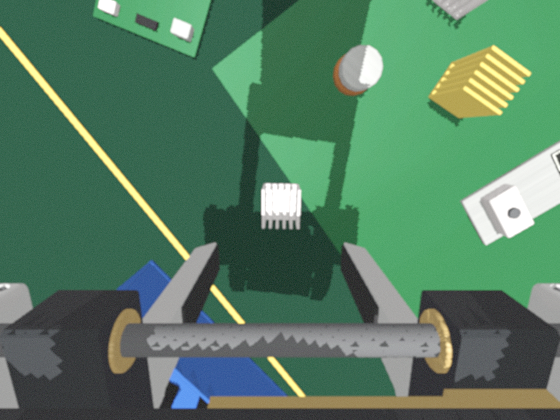

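The sink is at (281,206), centred and straight; yaw 145° holds. Descend.

>>> move_arm(motion=[0, 0, 0, 0.009, 0.013, 0.25, 0.8, 0, 0, 0, 0, 0, 0.26, 0.8, 0, 0, 0, 0, 0, 0.26, 0.8, 0, 0, 0, 0, 0, 0.26, 0.8, 0, 0, 0, 0, 0, 0.26, 0.8, 0, 0, 0, 0, 0, 0.24, 0.8, 0, 0, 0, 0, 0, 0, 0.8, 0, 0, 0, 0, 0, 0, 0.8, 0, 0, 0, 0, 0, 0, 0.8])

```text
time: 16.02
tool_pos: [0.5017, -0.3707, 0.0115]
ee_rot: [-3.141, 0.002, 2.531]
wrist_force: [0.3, 0.5, 0.8]
width: 0.0753
finger_force: 0.0
```

>>> move_arm(motion=[0, 0, 0, 0, 0, 0.04, 0.8, 0, 0, 0, 0, 0, 0, 0, 0, 0, 0, 0, 0, 0, 0, 0, 0, 0, 0, 0, 0, 0, 0, 0, 0, 0, 0, 0, 0, 0, 0, 0, 0, 0, 0, 0, 0, 0, 0, 0, 0, 0, 0, 0, 0, 0, 0, 0, 0, 0, 0, 0, 0, 0, 0, 0, 0, 0, 0, 0, 0, 0, 0, 0, 0, 0, 0, 0, 0, 0, 0])

```text
time: 16.93
tool_pos: [0.5009, -0.3701, 0.0061]
ee_rot: [3.142, 0.0, 2.532]
wrist_force: [-0.6, 1.1, 1.4]
width: 0.0375
finger_force: 30.0
```

>>> move_arm(motion=[0, 0, 0, 0, 0, -0.36, 0, 0, 0, 0, 0, 0, -0.36, 0, 0, 0, 0, 0, 0, -0.36, 0, 0, 0, 0.136, 0, 0, -0.36, 0, 0, 0, 0.136, 0, 0, 0, 0, 0, 0, 0.136, 0, 0, 0, 0, 0, 0, 0.136, 0, 0, 0, 0, 0, 0, 0.136, 0, 0, 0, 0, 0, 0, 0.136, 0, 0, 0, 0, 0, 0, 0.136, 0, 0, 0, 0, 0, 0, 0.136, 0, 0, 0, 0, 0, 0, 0.136, 0, 0, 0, 0])

```text
time: 17.93
tool_pos: [0.5006, -0.3698, 0.1492]
ee_rot: [-3.141, -0.001, 1.566]
wrist_force: [0.5, 0.5, -0.8]
width: 0.0375
finger_force: 29.9
```

>>> move_arm(motion=[0, 0, 0, 0.3815, 0.122, 0, 0, 0, 0, 0, 0.3815, 0.122, 0, 0, 0, 0, 0, 0.3815, 0.122, 0, 0, 0, 0, 0, 0.3815, 0.122, 0, 0, 0, 0, 0, 0.3815, 0.122, 0, 0, 0, 0, 0, 0.3815, 0.122, 0, 0, 0, 0, 0, 0.3815, 0.122, 0, 0, 0, 0, 0, 0.3815, 0.122, 0, 0, 0, 0, 0, 0.3815, 0.122, 0, 0, 0, 0, 0, 0.3815, 0.122, 0, 0, 0, 0, 0, 0.3815, 0.122, 0, 0, 0, 0, 0, 0.3815, 0.122, 0, 0])

```text
time: 18.93
tool_pos: [0.6471, 0.0898, 0.1494]
ee_rot: [-3.141, -0.0, 1.571]
wrist_force: [0.9, 0.3, -0.3]
width: 0.0375
finger_force: 30.0
```

>>> move_arm(motion=[0, 0, 0, 0, 0, 0, 0, 0, 0, 0, 0, 0, 0, 0, 0, 0, 0, 0, 0, 0, 0, 0, 0, 0, 0, 0, 0, 0])

```text
time: 19.27
tool_pos: [0.6468, 0.0864, 0.1497]
ee_rot: [-3.141, 0.001, 1.57]
wrist_force: [-0.7, -0.8, -0.5]
width: 0.0378
finger_force: 30.0
```

>>> move_arm(motion=[0, 0, 0, 0.012, 0.003, 0.25, 0, 0, 0, 0, 0, 0, 0.25, 0, 0, 0, 0, 0, 0, 0.25, 0, 0, 0, 0, 0, 0, 0.25, 0, 0, 0, 0, 0, 0, 0.25, 0, 0, 0, 0, 0, 0, 0.03, 0, 0, 0, 0, 0, 0, 0, 0, 0, 0, 0, 0, 0, 0, 0, 0, 0, 0, 0, 0, 0, 0, 0, 0, 0, 0, 0, 0, 0])

```text
time: 20.1
tool_pos: [0.6492, 0.0887, 0.0248]
ee_rot: [3.137, -0.0, 1.571]
wrist_force: [0.0, 0.3, -0.7]
width: 0.0379
finger_force: 30.0
```

>>> move_arm(motion=[0, 0, 0, -0.01, -0.015, 0.05, 0, 0, 0, 0, 0, 0, 0.045, 0, 0, 0, 0, 0, 0, 0, 0, 0, 0, 0, 0, 0, 0, 0, 0, 0, 0, 0, 0, 0, 0])

```text
time: 20.52
tool_pos: [0.647, 0.088, 0.0147]
ee_rot: [3.138, 0.0, 1.571]
wrist_force: [-1.2, 0.2, 5.5]
width: 0.038
finger_force: 30.0
```

>>> move_arm(motion=[0, 0, 0, 0, 0, 0, 0.7, 0, 0, 0, 0, 0, 0, 0.7, 0, 0, 0, 0, 0, 0, 0.7, 0, 0, 0, 0, 0, 0, 0.7, 0, 0, 0, 0, 0, 0, 0.7, 0, 0, 0, 0, 0, 0, 0.7, 0, 0, 0, 0, 0, -0.4, 0.7, 0, 0, 0, 0, 0, -0.4, 0.7, 0, 0, 0, 0, 0, -0.4, 0.7, 0, 0, 0, 0, 0, -0.4, 0.7, 0, 0, 0, 0, 0, 0, 0.7])

```text
time: 21.43
tool_pos: [0.6505, 0.0883, 0.1842]
ee_rot: [3.123, -0.001, 1.571]
wrist_force: [1.1, 0.1, 1.3]
width: 0.0653
finger_force: 0.0
```

>>> move_arm(motion=[0, 0, 0, -0.255, -0.276, 0, 0.7, 0, 0, 0, -0.255, -0.276, 0, 0.7, 0, 0, 0, -0.255, -0.276, 0, 0.7, 0, 0, 0, -0.255, -0.276, 0, 0.7, 0, 0, 0, -0.255, -0.276, 0, 0.7, 0, 0, 0, -0.255, -0.276, 0, 0.7, 0, 0, 0, -0.255, -0.276, 0, 0.7, 0, 0, 0, -0.255, -0.276, 0, 0.7, 0, 0, -0.128, 0, 0, 0, 0.7, 0, 0, -0.128, 0, 0, 0, 0.7, 0, 0, -0.128, 0, 0, 0, 0.7, 0, 0, -0.128, 0, 0, 0, 0.7])

```text
time: 22.43
tool_pos: [0.4249, -0.1164, 0.1724]
ee_rot: [3.141, 0.0, 1.977]
wrist_force: [0.3, 0.3, 0.1]
width: 0.0657
finger_force: 0.0
```

>>> move_arm(motion=[0, 0, 0, 0, 0, 0, 0.7, 0, 0, 0, 0, 0, 0, 0.7, 0, 0, 0, 0, 0, 0, 0.7, 0, 0, 0, 0, 0, 0, 0.7])

```text
time: 22.77
tool_pos: [0.4252, -0.116, 0.1724]
ee_rot: [3.142, -0.0, 1.972]
wrist_force: [0.0, 0.3, 0.2]
width: 0.0657
finger_force: 0.0
```

```bash
python3 - <<'E'
from h import *
im,c,o=look("w5"); print(o["tool_pos"],o["ee_rot"]); print(top(im,c,(.4259,-.1162),.064), proj(c,(.4259,-.1162,.064)))
E
```

```text
[ 0.42524882 -0.11600745  0.17239187] [ 3.14154643e+00 -7.39239652e-05  1.97199427e+00]
(array([ 0.42294254, -0.11151868]), array([39.74288177, 50.6712532 ]), 22.942535400390625, array([279.70930233, 208.78488372])) [280.99623501 214.15273119]
```

View pics/w5.png

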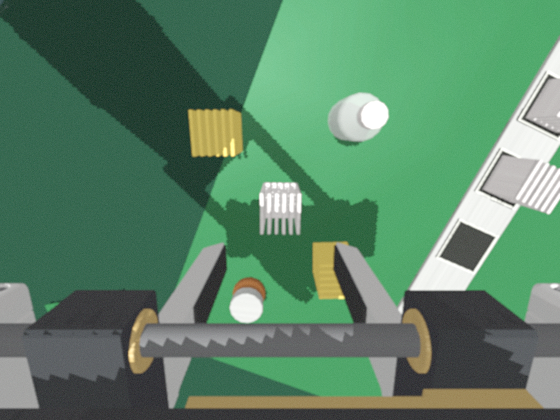

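The tallest sink is at (280,209), centred and straight. The yellow blocks at (215,133) and (330,270) and the bottle at (358,117) are clear of the fingers.

>>> move_arm(motion=[0, 0, 0, 0, 0, 0.25, 0.7, 0, 0, 0, 0, 0, 0.25, 0.7, 0, 0, 0, 0, 0, 0.25, 0.7, 0, 0, 0, 0, 0, 0.25, 0.7, 0, 0, 0, 0, 0, 0.25, 0.7, 0, 0, 0, 0, 0, 0.15, 0.7, 0, 0, 0, 0, 0, 0, 0.7, 0, 0, 0, 0, 0, 0, 0.7, 0, 0, 0, 0, 0, 0, 0.7, 0, 0, 0, 0, 0, 0, 0, 0, 0, 0, 0, 0, 0, 0, 0, 0, 0, 0, 0, 0, 0])

```text
time: 23.82
tool_pos: [0.426, -0.1164, 0.0337]
ee_rot: [3.14, 0.002, 1.973]
wrist_force: [-0.0, 0.1, 0.7]
width: 0.0494
finger_force: 0.0
```

>>> move_arm(motion=[0, 0, 0, 0, 0, 0, 0, 0, 0, 0, 0, 0, 0, 0, 0, 0, 0, 0, 0, 0, 0, 0, 0, 0, 0, 0, 0, 0, 0, 0, 0, 0, 0, 0, 0])

```text
time: 24.23
tool_pos: [0.4255, -0.1162, 0.033]
ee_rot: [3.141, 0.001, 1.973]
wrist_force: [-1.1, 0.4, 4.4]
width: 0.0376
finger_force: 29.9
```

>>> move_arm(motion=[0, 0, 0, 0, 0, -0.3, 0, 0, 0, 0, 0, 0, -0.35, 0, 0, 0, 0, 0, 0, -0.35, 0, 0, 0, 0, 0, 0, -0.3, 0, 0, 0, 0.128, 0, 0, 0, 0, 0, 0, 0.128, 0, 0, 0, 0, 0, 0, 0.128, 0, 0, 0, 0, 0, 0, 0.128, 0, 0, 0, 0, 0, 0, 0, 0, 0, 0, 0])

```text
time: 24.98
tool_pos: [0.4247, -0.1159, 0.1615]
ee_rot: [-3.14, -0.001, 1.569]
wrist_force: [0.4, -0.3, -2.3]
width: 0.0377
finger_force: 29.9
```

>>> move_arm(motion=[0, 0, 0, 0.058, 0.371, 0, 0, 0, 0, 0, 0.058, 0.371, 0, 0, 0, 0, 0, 0.058, 0.371, 0, 0, 0, 0, 0, 0.058, 0.371, 0, 0, 0, 0, 0, 0.058, 0.371, 0, 0, 0, 0, 0, 0.058, 0.371, 0, 0, 0, 0, 0, 0, 0, 0, 0, 0, 0, 0, 0, 0, 0, 0, 0, 0, 0, 0, 0, 0, 0, 0, 0, 0, 0, 0, 0, 0])

```text
time: 25.82
tool_pos: [0.6468, -0.0814, 0.1628]
ee_rot: [-3.141, 0.0, 1.572]
wrist_force: [1.1, 0.4, -2.0]
width: 0.0376
finger_force: 29.9
```

Down from 0.163 towards 0.048 first.

>>> move_arm(motion=[0, 0, 0, 0.004, 0.01, 0.25, 0, 0, 0, 0, 0, 0, 0.25, 0, 0, 0, 0, 0, 0, 0.25, 0, 0, 0, 0, 0, 0, 0.25, 0, 0, 0, 0, 0, 0, 0.14, 0, 0, 0, 0, 0, 0, 0, 0, 0, 0, 0, 0, 0, 0, 0, 0, 0, 0, 0, 0, 0, 0, 0, 0, 0, 0, 0, 0, 0])

```text
time: 26.57
tool_pos: [0.65, -0.0813, 0.0515]
ee_rot: [3.137, 0.001, 1.571]
wrist_force: [-0.3, -0.2, -0.8]
width: 0.038
finger_force: 29.9
```

>>> move_arm(motion=[0, 0, 0, 0, -0.018, 0.05, 0, 0, 0, 0, 0, 0, 0.045, 0, 0, 0, 0, 0, 0, 0, 0, 0, 0, 0, 0, 0, 0, 0, 0, 0, 0, 0, 0, 0, 0])

```text
time: 26.98
tool_pos: [0.6481, -0.0811, 0.0417]
ee_rot: [3.138, 0.001, 1.571]
wrist_force: [-1.0, 0.1, 4.9]
width: 0.0379
finger_force: 30.0
```

Contact. Release, rise, then back off towards the robot and settle.

>>> move_arm(motion=[0, 0, 0, 0, 0, 0, 0.8, 0, 0, 0, 0, 0, 0, 0.8, 0, 0, 0, 0, 0, 0, 0.8, 0, 0, 0, 0, 0, 0, 0.8, 0, 0, 0, 0, 0, 0, 0.8, 0, 0, 0, 0, 0, 0, 0.8, 0, 0, 0, 0, 0, -0.4, 0.8, 0, 0, 0, 0, 0, -0.4, 0.8, 0, 0, 0, 0, 0, -0.4, 0.8, 0, 0, 0, 0, 0, -0.4, 0.8, 0, 0, 0, 0, 0, -0.4, 0.8])

```text
time: 27.9
tool_pos: [0.6466, -0.0807, 0.2408]
ee_rot: [-3.142, -0.0, 1.571]
wrist_force: [1.0, -0.4, 0.2]
width: 0.0754
finger_force: 0.0
```

>>> move_arm(motion=[0, 0, 0, 0, -0.36, 0, 0.8, 0, 0, 0, 0, -0.36, 0, 0.8, 0, 0, 0, 0, -0.36, 0, 0.8, 0, 0, 0, 0, -0.36, 0, 0.8, 0, 0, 0, 0, -0.36, 0, 0.8, 0, 0, 0, 0, -0.36, 0, 0.8, 0, 0, 0, 0, 0, 0, 0.8, 0, 0, 0, 0, 0, 0, 0.8, 0, 0, 0, 0, 0, 0, 0.8, 0, 0, 0, 0, 0, 0, 0.8])

```text
time: 28.73
tool_pos: [0.432, -0.081, 0.2391]
ee_rot: [3.141, -0.0, 1.571]
wrist_force: [-0.3, 0.6, -0.2]
width: 0.0755
finger_force: 0.0
```

```bash
python3 - <<'E'
from h import *
im=[robot.snapshot(n)[:,:,::-1] for n in("scene","side")]
a=cv2.resize(im[0][200:290,165:425],(780,270),interpolation=cv2.INTER_CUBIC)
b=cv2.resize(im[1][100:310,170:390],(330,315),interpolation=cv2.INTER_CUBIC)
c=cv2.resize(im[0][120:300,160:420],(450,312),interpolation=cv2.INTER_CUBIC)
r=np.zeros((590,780,3),np.uint8); r[:270]=a; r[272:587,:330]=b; r[272:584,330:]=c
cv2.imwrite("pics/end.png",r); print(robot.get_obs()["tool_pos"])
E
```

```text
[ 0.43202972 -0.08097911  0.23872602]
```

View pics/end.png

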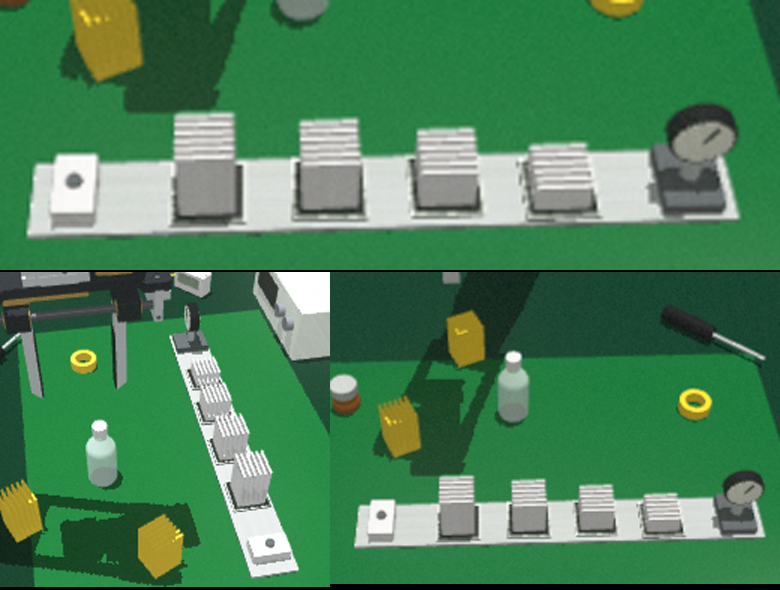

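The end picture shows the sinks rising in height from the gauge (700,150): 25 at (562,180), 38 at (447,170), 51 at (330,165) and 64 at (205,165). Each is squarely within its seat border, with an even margin to within about 3 mm. The bottle still stands upright in its place. I hand in now.

```bash
python3 -c "
from bench import robot
print(robot.close_job())"
```

```text
the job is handed in; nothing more can be done
None
```

I handed the job in at about 29 s: in the final pictures the 25, 38, 51 and 64 mm heat sinks stand in that order from the dial gauge, each centred on its seat with its fins along the row, and the bottle is still standing where it was; no verdict came back.

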